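# Zero the bench balance with its recessed key

### The job

Zero the bench balance: with the fingers, push the white calibration puck sideways off the round steel pan so that it lies flat on the rubber pad beside it, sliding it and never picking it up or tipping it. With the pan empty, reach a fingertip into the well that holds the small round key, press that key fully down and hold it for half a second, then let it come back up and move clear. Do not press the bar-shaped key in the other well, and leave the loose parts standing round the balance where they are.

Things in the scene. Friction and masses are not known exactly. Their poses are not given: they have to be found in the camera images.
- scale: Bench balance, a fixed white flat case, 190 (x) x 200 (y) mm, deck 55 mm above the bench. Origin on the bench under its middle; x to its rear, y to its left, z up. Front half: two rectangular wells, 36 (x) by 50 (y) mm, 33 mm deep below the deck, middles at (-55, +60) and (-55, -60) mm, a flat dark display between. Rear half, flush with the deck: round pan on the right (-y), parking pad on the left.
- pan_center (a point): Middle of the round flush steel weighing pan (84 mm across), on the deck surface (55 mm above the bench); at (30, -48) mm in the balance's frame. Axes as the balance's.
- pad_center (a point): Middle of the dark rubber parking pad, on the deck surface; at (30, +48) mm in the balance's frame, axes as the balance's. Deck, pan and pad are level. A lip 4 mm high stands round the pad's front, rear and left sides, inner faces -38 and +38 mm in x and +44 mm in y from this point; the side towards the pan is open.
- puck: White calibration puck, loose, a disc 54 mm across and 14 mm high, 40 to 85 g, lying on the pan within about 8 mm of its middle. Origin at the centre of its underside, z up.
- zero_key (a joint): Travel of the round key, in m: 0 is up, 0.005 fully down. A spring returns it; it starts to move at about 1.6 N and is fully down at about 4 N, against a hard stop.
- zero_key_top (a point): Middle of the top of the round zero key, a cylinder 18 mm across in the middle of one of the two wells (which one differs from start to start). 20 mm below the deck when up (35 mm above the bench); pressed straight down. Axes as the balance's.
- cal_key (a joint): Travel of the bar-shaped key, in m: 0 is up, 0.005 fully down. Must stay up.
- cal_key_top (a point): Middle of the top of the bar-shaped calibration key, 8 (x) by 30 (y) mm, in the middle of the other well, also 20 mm below the deck. Not to be pressed. Axes as the balance's.
- stick_unit: Loose bystander behind the balance: small joystick unit 33 x 37 x 16 mm. Origin at the centre of its underside.
- board: Loose bystander behind the balance: small module board 42 x 68 x 10 mm. Origin at the centre of its underside.
- eye_loupe: Loose bystander to the left of the balance: black eye loupe 36 mm across, 36 mm high. Origin at the centre of its underside.

How it is judged:
By the outcome, as a careful person would: the job done as asked, in the order asked, and still so for the second after the job is handed in, with the robot touching nothing.
It also fails if it takes over 48 s, if anything falls off the work surface, if the arm or the gripper's body presses on something with over 40 N, if the wrist force passes 120 N, or if a joint passes its speed limit or range.

### The arm

A 7-joint arm with a two-finger parallel gripper is mounted at the origin on a cart in front of the work surface, level with it; the furniture and walls round the work are solid. World frame = base frame: x ahead of the robot, y to its left, z up, the work surface at z = 0. Lengths are in m, angles in rad, forces in N, time in s.
With the tool pointing down it reaches from about 0.425 to 0.825 m from the base axis. Payload 3.6 kg.
Tool frame: the origin (TCP) lies midway between the tips of the shut fingers; the grasp point (between the pads) lies behind it (bot.pinch_z is the z of the grasp point in the tool frame, in m); z points along the fingers, y is the direction in which the jaws open and shut (so a half turn about z gives the same grasp; the last joint's range is limited). The gripper opens to 85 mm and grips with 20 to 120 N. Pads are 22 mm wide; open, the fingers measure 114 mm over their backs; the gripper's body (76 mm by 85 mm) begins 54 mm behind the grasp point. The pads swing forward as they close: fully open they stand 13 mm farther back than shut.
Start: joints at [1.163, 0.615, -0.013, 1.423, 0.008, 1.103, -0.04], TCP at [0.242, -0.603, 0.231] pointing down, gripper open.
Joint ranges: [-3.12, 3.12], [-0.3, 2.06], [-1.34, 1.32], [0.26, 2.42], [-1.36, 4.5], [0.01, 1.98], [-2.84, 2.84]. Speed limits (rad/s): [2.79, 2.79, 3.14, 3.14, 3.14, 3.14, 3.14].

### API

Orientations are given as a unit quaternion [x, y, z, w].
In Python, from cell import bot gives the robot as it stands.
- The arm moves only by the tool drive_tool, never from a script. Its argument "moves" is a list of rows, each a list of 7 numbers: the shift along the world's x, y, z in mm, then the turn, a rotation vector about the world's x, y, z in degrees, then the finger opening in mm, from 0 to 85.4. A call has 1 to 8 rows; each row shifts and turns the commanded pose from where the row before left it; what a row does not reach is not made up. A row lasts 1/10 s, in which the tool goes at most 50 mm and 8.59 degrees, less where a joint would pass 70% of its speed; a pose out of reach is approached as far as the arm can. A call is refused whole if a number of a shift passes 50 or a number of a turn 8.59, either way. A call with a gripper value outside its range is refused whole. The fingers move at their own pace and stop on an object; the grip force is fixed at half the most. Time passes only in rows, so rows that do not move let the fingers close. It gives the time, the measured TCP pose, the force and the opening at its end, in the units of the state.
- bot.sense(): the state, without advancing time (a new reading comes with each control period).
- bot.snapshot(name): name is "scene" or "side" or "wrist"; returns a dict with "pixels" (400x640x3 uint8, blue, green, red), "vfov" (degrees; the focal length in pixels is half the picture's height over the tangent of half this angle, whatever the lens; pixels are square), "cx", "cy" (the principal point, pixels), "k1" (the pictures are not rectified: a ray, as slopes to the right and down, at radius r is drawn at 1 + k1 r^2 times it, then the intrinsics apply), "view" (4x4, takes a point from world to camera coordinates). Camera axes: x right, y down, z forward; pixel columns grow to the right and rows downward; lengths in m; the calibration is good to about 2 mm. A picture is of the moment at which its call begins. There is no depth.
- bot.finish_job(): hands the job in, once; it reports no verdict.
Trained networks look in the newest picture that a camera, given by its name, has taken for a name from the list of things; names that differ only in an ending like _2 or _b are one class to them, and where a whole thing is asked for, a point or a joint stands for the part that bears it (a point fixed in the world has none). Each returns a list of dicts, best first, with "p" (0 to 1); they miss things now and then, are a little off and sometimes report something else, mostly with a low value. They report only what shows in the picture. A call takes as long as a camera call.
- bot.cut_out(camera, target): "mask" (400x640 bool, what is visible of it) and "location" ([column, row] as shares, 0 to 1, of the picture: columns of its width, rows of its height, amid what is visible of it).
- bot.mark_of(camera, target): "location" ([column, row] as shares, 0 to 1, of the picture: columns of its width, rows of its height: a listed point, or the origin of a listed thing).
The state is a dict: "t": time; "joints": joint angles; "dq": joint speeds; "tau": joint torques, N m; "eef_pos": TCP position; "orientation": TCP orientation; "wrist_force": force on the tool from outside, world axes, zero at the start; "ft_torque": the same for the moment, N m; "width": finger opening in m.
Only numpy, scipy, OpenCV 4.12 (cv2) and the standard library are available. Lean on these libraries where they do the work, as an engineer would, in place of code of your own. Each camera call takes 0.05 s, during which the arm holds its last target.

## Working session

There is one attempt and no reset: what is moved stays moved. The work goes in short steps, Python scripts to look and compute and a tool call to move; the robot and the scene stay as the last step left them, time stands still between calls to the robot, and variables do not carry over. Pictures are saved under pics/ and viewed, and the job is handed in when it is done.

Besides the shell and the picture viewer there is one more tool, called as name(argument=value, ...), one argument or row to a line, values as JSON. drive_tool: Moves the arm, as the interface text tells. Its arguments: {"type":"object","properties":{"moves":{"type":"array","items":{"type":"array","items":{"type":"number"}}}},"required":["moves"]}

```bash
ls; mkdir -p pics
cat > h.py <<'E'
import numpy as np, cv2
from cell import bot
def K(s):
    h,w=s["pixels"].shape[:2]; f=h/2/np.tan(np.radians(s["vfov"])/2)
    return f,s["cx"],s["cy"],s["k1"]
def ray(s,u,v):
    f,cx,cy,k1=K(s)
    d=np.array([(u-cx)/f,(v-cy)/f]); p=d.copy()
    for _ in range(30): p=d/(1+k1*(p@p))
    V=np.array(s["view"]); R=V[:3,:3]; t=V[:3,3]
    return -R.T@t, R.T@np.array([p[0],p[1],1.])
def at_z(s,u,v,z):
    o,d=ray(s,u,v); return o+d*(z-o[2])/d[2]
def proj(s,P):
    f,cx,cy,k1=K(s); V=np.array(s["view"]); c=V[:3,:3]@np.array(P)+V[:3,3]
    a=c[:2]/c[2]; a=a*(1+k1*(a@a)); return a*f+[cx,cy]
def px(l): return l[0]*640,l[1]*400
E
python3 - <<'E'
from h import *
print(bot.sense(), bot.pinch_z)
Z={"scale":0,"pan_center":.055,"pad_center":.055,"puck":.055,"zero_key_top":.035,"cal_key_top":.035,"stick_unit":0,"board":0,"eye_loupe":0}
for c in ["scene","side","wrist"]:
    s=bot.snapshot(c); cv2.imwrite(f"pics/{c}0.png",s["pixels"])
    print(c,s["vfov"],s["k1"],np.round(ray(s,320,200),3).tolist())
    if c=="wrist": continue
    for n,z in Z.items():
        for r in bot.mark_of(c,n)[:2]:
            u,v=px(r["location"]); print(c,n,round(r["p"],2),round(u),round(v),np.round(at_z(s,u,v,z),4))
E
```

```text
pics
{'t': 0.0, 'joints': array([ 1.16248965,  0.61592851, -0.01263574,  1.42491669,  0.008106  ,
        1.10340163, -0.04039832]), 'dq': array([-7.78883992e-04, -1.34805290e-05,  5.61121144e-04, -1.43889134e-03,
       -1.35562503e-03, -7.90864358e-05, -2.33382949e-04]), 'tau': array([-1.20202781e-04, -4.69214523e+01,  2.59391600e-01, -1.71033454e+01,
        1.00700368e-02,  9.77188203e-03,  7.73917037e-06]), 'eef_pos': array([ 0.24191674, -0.60247082,  0.23012617]), 'orientation': array([ 9.81824156e-01,  1.89788386e-01, -2.63030479e-04, -1.27516071e-03]), 'wrist_force': array([ 0.44776103, -0.64881697,  0.73673488]), 'ft_torque': array([ 0.05163666, -0.02675398, -0.01176581]), 'width': 0.08533218173941468} -0.0187
scene 57.074899538569 0.009099636932453374 [[-0.034, 0.675, 0.51], [0.741, -0.439, -0.508]]
scene scale 0.95 315 235 [0.5776 0.3283 0.    ]
scene pan_center 0.93 330 205 [0.5986 0.274  0.055 ]
scene pad_center 0.74 295 217 [0.5952 0.3695 0.055 ]
scene puck 0.61 329 205 [0.5985 0.2746 0.055 ]
scene cal_key_top 0.68 329 204 [0.6287 0.2575 0.035 ]
scene cal_key_top 0.4 295 217 [0.6243 0.3539 0.035 ]
scene eye_loupe 0.68 257 248 [0.6095 0.4625 0.    ]
side 45.590609450303205 -0.10166121642628183 [[0.532, -0.321, 0.634], [0.062, 0.751, -0.657]]
side scale 0.86 306 229 [0.5592 0.324  0.    ]
side pan_center 0.97 326 225 [0.5914 0.2734 0.055 ]
side pad_center 0.73 321 188 [0.5911 0.3768 0.055 ]
side puck 0.6 330 224 [0.5985 0.2761 0.055 ]
side zero_key_top 0.45 277 238 [0.505  0.2696 0.035 ]
side zero_key_top 0.16 320 185 [0.593  0.4103 0.035 ]
side cal_key_top 0.36 279 197 [0.5112 0.3786 0.035 ]
side stick_unit 0.62 383 247 [0.6954 0.2631 0.    ]
side board 0.91 378 213 [0.7034 0.3559 0.    ]
side eye_loupe 0.54 277 234 [0.5039 0.3147 0.    ]
side eye_loupe 0.51 320 180 [0.5974 0.4696 0.    ]
wrist 59.84380946653563 -0.039188093691677126 [[0.305, -0.578, 0.373], [-0.247, -0.078, -0.966]]
```

View pics/scene0.png

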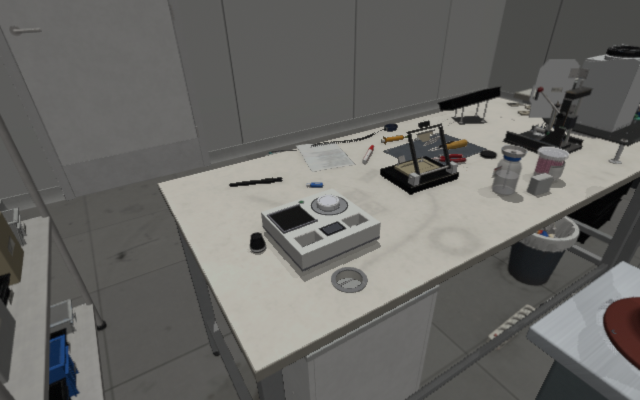

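View pics/side0.png

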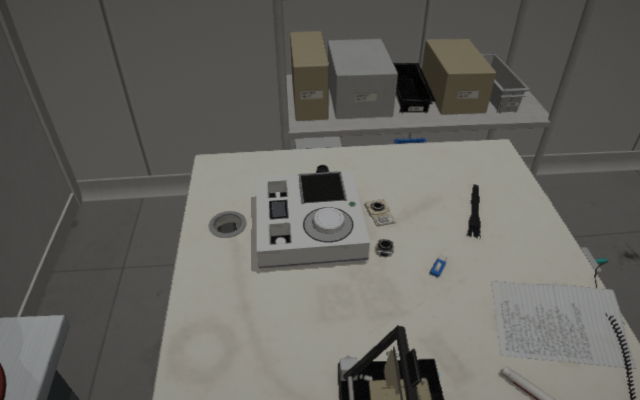

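Run:
```python
from h import *
for c,(x0,x1,y0,y1) in {"side":(240,420,150,280),"scene":(240,400,170,280)}.items():
    im=cv2.imread(f"pics/{c}0.png")[y0:y1,x0:x1]
    cv2.imwrite(f"pics/{c}0z.png",cv2.resize(im,None,fx=4.4,fy=4.4,interpolation=cv2.INTER_CUBIC))
s=bot.snapshot("side")
for u,v in [(395,400),(350,360),(400,325),(440,330)]: print(at_z(s,u,v,0),at_z(s,u,v,.15))
s=bot.snapshot("scene")
for u,v in [(440,125),(420,190),(505,190),(550,185)]: print(at_z(s,u,v,0),at_z(s,u,v,.15))
```

```text
[ 0.65979153 -0.02744158  0.        ] [ 0.62967698 -0.09681526  0.15      ]
[0.60542345 0.04101487 0.        ] [ 0.58816771 -0.04454971  0.15      ]
[0.6918166  0.09454253 0.        ] [ 0.65412767 -0.00368209  0.15      ]
[0.75252501 0.07895117 0.        ] [ 0.7004777  -0.01558588  0.15      ]
[ 0.94675836 -0.48031805  0.        ] [ 0.65854873 -0.14069794  0.15      ]
[ 0.59936842 -0.02918936  0.        ] [0.41326925 0.17782773 0.15      ]
[ 0.46806467 -0.22296164  0.        ] [0.32056042 0.04101212 0.15      ]
[ 0.41636228 -0.35119598  0.        ] [ 0.28405523 -0.04952951  0.15      ]
```

View pics/side0z.png

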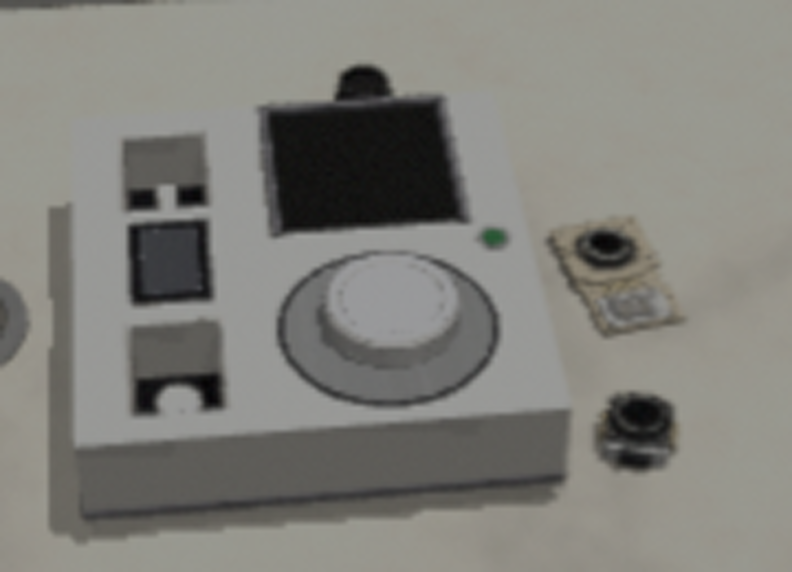

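View pics/scene0z.png

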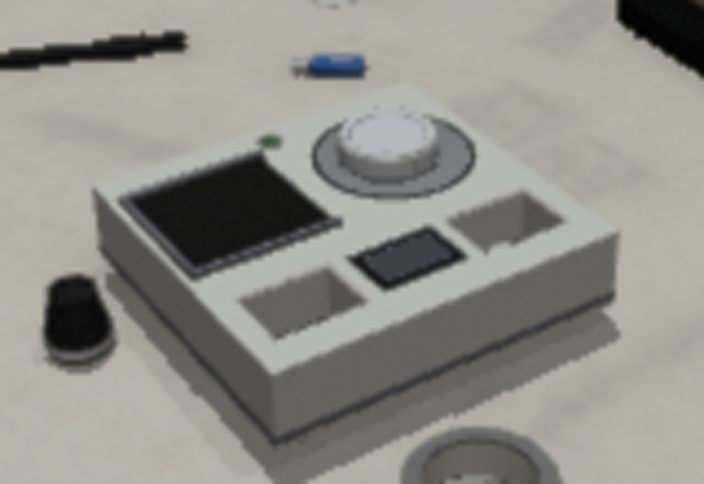

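```bash
cat > fit.py <<'E'
from h import *
from scipy.optimize import least_squares
side=bot.snapshot("side"); scene=bot.snapshot("scene")
C={"FR":(-95,-100),"RR":(95,-100),"FL":(-95,100),"RL":(95,100)}
obs=[(side,"FR",78,445),(side,"RR",570,408),(side,"FL",75,118),(side,"RL",500,95)]
obs=[(s,C[n],240+u/4.4,150+v/4.4) for s,n,u,v in obs]
o2=[(scene,"FL",275,370),(scene,"RL",95,188),(scene,"FR",618,232),(scene,"RR",400,85)]
obs2=[(s,C[n],240+u/4.4,170+v/4.4) for s,n,u,v in o2]
def W(p,xy,z):
    c,s=np.cos(p[2]),np.sin(p[2]); x,y=np.array(xy)/1000
    return [p[0]+c*x-s*y,p[1]+s*x+c*y,z]
def fit(ob):
    def r(p): return np.concatenate([proj(s,W(p,c,.055))-[u,v] for s,c,u,v in ob])
    q=least_squares(r,[.57,.32,0],x_scale=[.01,.01,.01]); return q.x,np.round(q.fun,1)
for o in (obs,obs2,obs+obs2): print(fit(o))
p=fit(obs+obs2)[0]
for n,xy,z in [("pan",(30,-48),.055),("pad",(30,48),.055),("key",(-55,-60),.035),("well",(-55,-60),.055)]: print(n,np.round(W(p,xy,z),4))
for s,c in ((side,"side"),(scene,"scene")):
    for n in ("puck",):
        r=bot.cut_out(c,n)
        for q in r[:1]:
            m=q["mask"]; print(c,q["p"],m.sum(),px(q["location"]),at_z(s,*px(q["location"]),.062))
            # model centroid: project cylinder centre
E
python3 fit.py
```

```text
(array([0.56609155, 0.32265961, 0.00770633]), array([-0.8,  0.1,  0.9,  0.5,  0.4, -0.2, -0.4, -0.8]))
(array([0.56606059, 0.32322528, 0.02574255]), array([-0.1,  1.1, -0.9, -0.3,  0.3, -0.6,  0.8, -1.1]))
(array([0.5660639 , 0.32290522, 0.01430304]), array([-0.4,  0.3,  1.2,  0.1,  0. , -0.1, -0.8, -1.1, -0.7,  0.9, -0.6,
       -0.7,  0.3, -0.3,  1.5, -1.1]))
pan [0.5967 0.2753 0.055 ]
pad [0.5954 0.3713 0.055 ]
key [0.5119 0.2621 0.035 ]
well [0.5119 0.2621 0.055 ]
side 0.56 648 (329.792, 220.67999999999998) [0.59853207 0.27689026 0.062     ]
scene 0.87 281 (330.17600000000004, 203.52) [0.59221546 0.2763811  0.062     ]
```

drive_tool(
  moves=[
    [0,0,40,0,0,8,30],
    [0,0,40,0,0,8,30],
    [10,30,30,0,0,8,30],
    [15,40,0,0,0,8,30],
    [15,40,0,0,0,8,30],
    [15,40,0,0,0,8,30],
    [15,40,0,0,0,8,30],
    [15,40,0,0,0,8,30],
  ],
)

```text
t: 2.15
eef_pos: [0.3276, -0.3715, 0.3416]
orientation: [0.73, 0.683, -0.0, 0.0]
wrist_force: [-0.3, -0.1, 0.0]
width: 0.03
```

drive_tool(
  moves=[
    [19,43,0,0,0,0,30],
    [19,43,0,0,0,0,30],
    [19,43,0,0,0,0,30],
    [19,43,0,0,0,0,30],
    [19,43,0,0,0,0,30],
    [19,43,0,0,0,0,30],
    [19,43,0,0,0,0,30],
    [19,43,0,0,0,0,30],
  ],
)

```text
t: 2.95
eef_pos: [0.4797, -0.0276, 0.3417]
orientation: [0.732, 0.681, 0.0, 0.001]
wrist_force: [0.6, -0.9, -0.6]
width: 0.0299
```

drive_tool(
  moves=[
    [19,43,0,0,0,2,30],
    [19,43,0,0,0,2,30],
    [19,43,0,0,0,0.5,30],
    [19,43,0,0,0,0,30],
    [19,43,-30,0,0,0,30],
    [19,38,-40,0,0,0,30],
    [0,0,-40,0,0,0,30],
    [0,0,-40,0,0,0,30],
  ],
)

```text
t: 3.75
eef_pos: [0.5885, 0.2158, 0.1986]
orientation: [0.704, 0.71, 0.001, -0.0]
wrist_force: [-0.0, -1.8, -0.6]
width: 0.0302
```

```bash
cat > look.py <<'E'
from h import *
import sys
k=sys.argv[1]
st=bot.sense(); print(st["t"],st["eef_pos"],st["orientation"].round(3),st["wrist_force"].round(2))
for c in sys.argv[2:]:
    s=bot.snapshot(c); im=s["pixels"]
    if c=="side": im=cv2.resize(im[130:290,230:430],None,fx=3.7,fy=3.7,interpolation=cv2.INTER_CUBIC)
    if c=="scene": im=cv2.resize(im[150:290,230:410],None,fx=4.2,fy=4.2,interpolation=cv2.INTER_CUBIC)
    cv2.imwrite(f"pics/{c}{k}.png",im)
    for n,z in [("puck",.055),("zero_key_top",.035),("pad_center",.055),("pan_center",.055)]:
        for r in bot.mark_of(c,n)[:1]:
            u,v=px(r["location"]); print(c,n,round(r["p"],2),round(u),round(v),np.round(at_z(s,u,v,z),4))
E
python3 look.py 1 wrist side
```

```text
3.75 [0.58854435 0.21576006 0.19855527] [ 0.704  0.71   0.001 -0.   ] [-0.01 -1.8  -0.57]
wrist puck 0.69 340 112 [0.5979 0.2798 0.055 ]
wrist zero_key_top 0.76 238 131 [0.5102 0.2631 0.035 ]
side puck 0.78 331 223 [0.601  0.2779 0.055 ]
side pad_center 0.92 319 187 [0.5888 0.3792 0.055 ]
side pan_center 0.87 329 226 [0.5965 0.272  0.055 ]
```

View pics/wrist1.png

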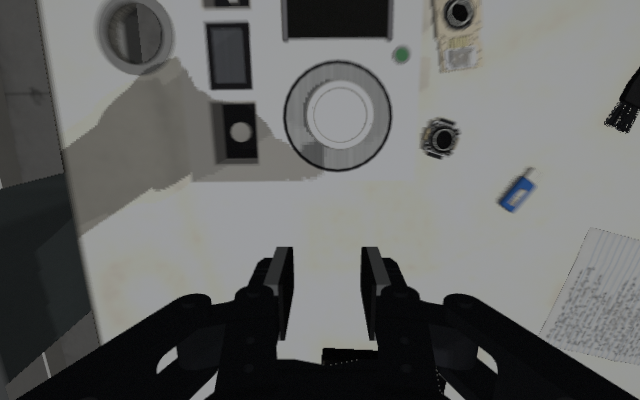

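View pics/side1.png

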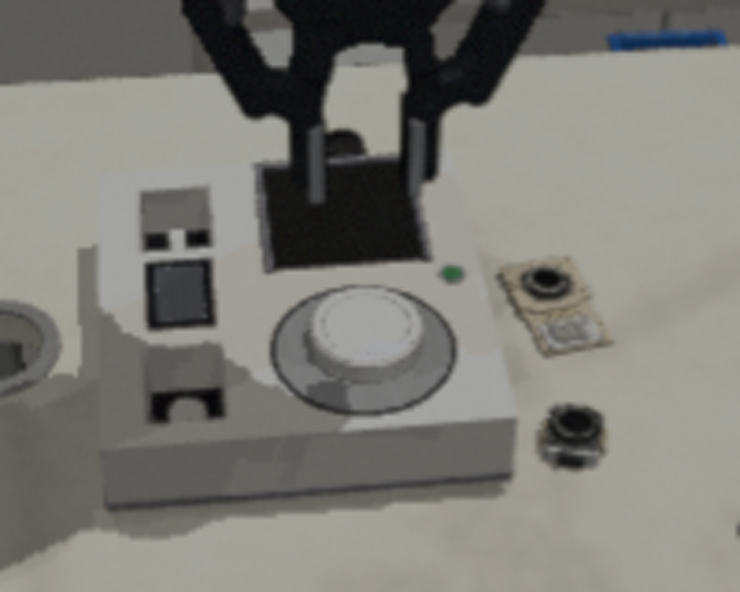

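Run:
```python
from h import *
s=bot.snapshot("wrist"); st=bot.sense(); p=st["eef_pos"]; print(p,st["t"])
for n,u,v,z in [("pan",338,116,.055),("pucktop",340,114,.069),("key",240,132,.035),("FR",192,182,.055),("RR",420,182,.055),("well c1",219,163,.055),("well c2",257,163,.055)]: print(n,at_z(s,u,v,z).round(4))
for dz in (0,.005,.01): 
  print(dz,[proj(s,p+np.array([sx*.015,.011*q,dz])).round() for sx in (-1,1) for q in (-1,1)])
s=bot.snapshot("side")
for dz in (0,.005,.01): 
  print(dz,[((proj(s,p+np.array([sx*.015,-.011,dz]))-[230,130])*3.7).round() for sx in (-1,1)])
```

```text
[0.58912351 0.21413665 0.20173487] 4.3
pan [0.5976 0.2754 0.055 ]
pucktop [0.5986 0.2773 0.069 ]
key [0.5126 0.2611 0.035 ]
FR [0.4738 0.2204 0.055 ]
RR [0.6683 0.2213 0.055 ]
well c1 [0.4983 0.2368 0.055 ]
well c2 [0.5303 0.2369 0.055 ]
0 [array([296., 286.]), array([295., 242.]), array([361., 287.]), array([363., 242.])]
0.005 [array([295., 292.]), array([294., 246.]), array([362., 292.]), array([364., 246.])]
0.01 [array([294., 298.]), array([292., 251.]), array([363., 298.]), array([365., 251.])]
0 [array([329., 208.]), array([406., 204.])]
0.005 [array([329., 198.]), array([407., 194.])]
0.01 [array([329., 188.]), array([407., 184.])]
```

drive_tool(
  moves=[
    [9,8,-30,0,0,0,30],
    [0,0,-40,0,0,0,30],
    [0,0,-40,0,0,0,30],
    [0,0,-20,0,0,0,30],
    [0,0,0,0,0,0,30],
  ],
)

```text
t: 4.85
eef_pos: [0.5954, 0.2205, 0.0668]
orientation: [0.705, 0.709, -0.003, -0.001]
wrist_force: [-0.6, 0.1, -0.1]
width: 0.0301
```

```bash
python3 look.py 2 wrist side
```

```text
4.85 [0.59537782 0.22048495 0.06678827] [ 0.705  0.709 -0.003 -0.001] [-0.61  0.1  -0.15]
wrist zero_key_top 0.75 161 161 [0.5098 0.2619 0.035 ]
side puck 0.59 328 226 [0.5956 0.2715 0.055 ]
side zero_key_top 0.38 279 238 [0.5074 0.2687 0.035 ]
side pad_center 0.96 319 189 [0.5884 0.3719 0.055 ]
side pan_center 0.78 327 228 [0.5927 0.2673 0.055 ]
```

View pics/side2.png

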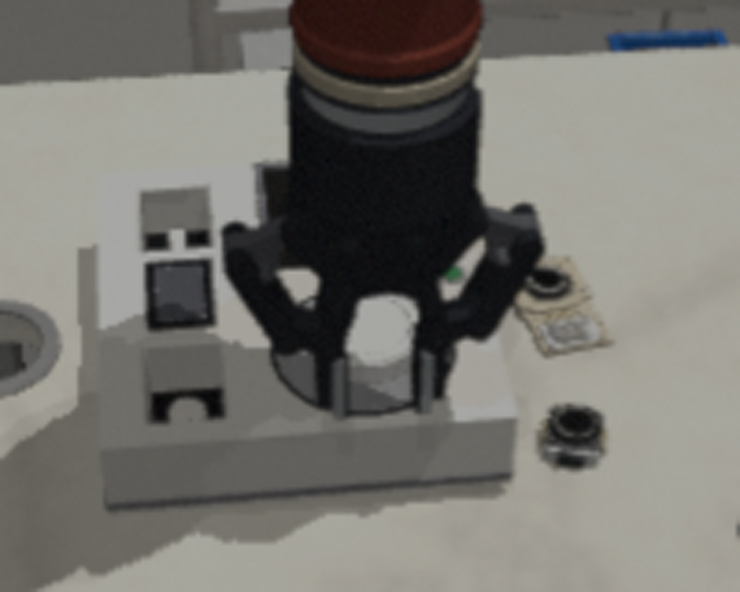

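View pics/wrist2.png

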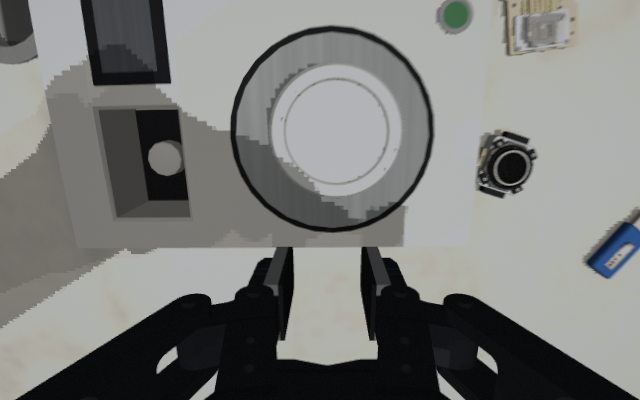

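Run:
```python
from h import *
s=bot.snapshot("wrist"); st=bot.sense(); p=st["eef_pos"]; print(p,st["t"],st["orientation"])
for n,u,v,z in [("pan",333,129,.055),("pucktop",336,130,.069),("key",165,158,.035),("well a",116,217,.055),("well b",190,217,.055),("w d",95,108,.055),("RR",440,246,.055),("FR",80,246,.055)]: print(n,at_z(s,u,v,z).round(4))
print(proj(s,p+np.array([0,.2,0])),proj(s,[p[0],.25,.069]))
```

```text
[0.59775865 0.22200727 0.07071739] 5.4 [7.04818991e-01 7.09387057e-01 4.01980205e-04 1.79073007e-04]
pan [0.5993 0.2806 0.055 ]
pucktop [0.6003 0.281  0.069 ]
key [0.513  0.2645 0.035 ]
well a [0.4947 0.2387 0.055 ]
well b [0.5311 0.239  0.055 ]
w d [0.4929 0.2898 0.055 ]
RR [0.6525 0.2247 0.055 ]
FR [0.4737 0.2234 0.055 ]
[ 333.06436349 -303.58902543] [329.22785122 203.38608006]
```

drive_tool(
  moves=[
    [1,0,-7,0,0,0,30],
    [0,0,-7,0,0,0,30],
    [0,0,0,0,0,0,30],
    [0,8,0,0,0,0,30],
    [0,8,0,0,0,0,30],
    [0,8,0,0,0,0,30],
    [0,8,0,0,0,0,30],
    [0,8,0,0,0,0,30],
  ],
)

```text
t: 6.2
eef_pos: [0.5984, 0.2627, 0.0561]
orientation: [0.705, 0.71, -0.0, 0.0]
wrist_force: [0.4, -1.1, -0.0]
width: 0.0302
```

```bash
python3 look.py 3 wrist scene
```

```text
6.2 [0.59838028 0.26269636 0.05612958] [ 0.705  0.71  -0.     0.   ] [ 0.44 -1.06 -0.02]
wrist puck 0.57 323 192 [0.5955 0.296  0.055 ]
wrist zero_key_top 0.64 157 246 [0.5106 0.2622 0.035 ]
scene puck 0.66 324 210 [0.587  0.2964 0.055 ]
scene pad_center 0.84 294 219 [0.5927 0.3741 0.055 ]
scene pan_center 0.63 328 206 [0.5931 0.2811 0.055 ]
```

View pics/wrist3.png

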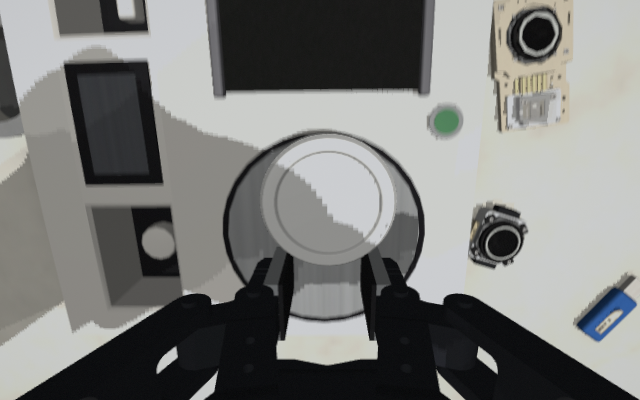

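View pics/scene3.png

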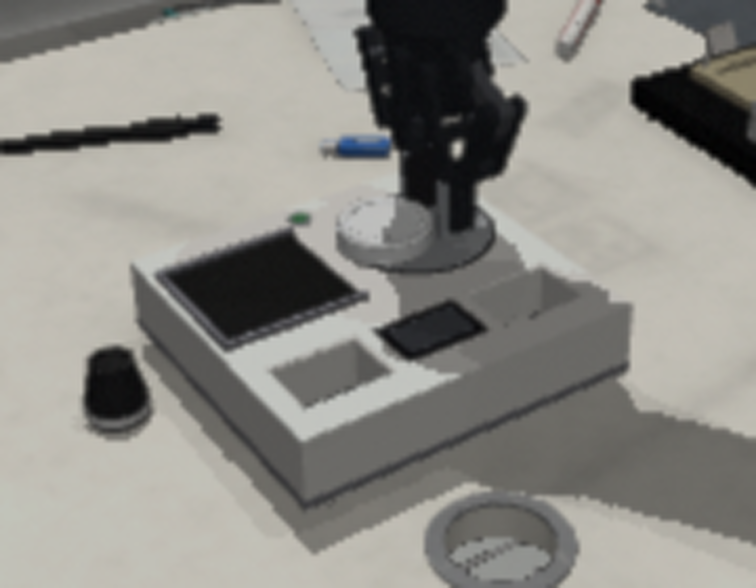

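drive_tool(
  moves=[
    [0,9,0,0,0,0,30],
    [-1,9,0,0,0,0,30],
    [0,9,0,0,0,0,30],
    [-1,9,0,0,0,0,30],
    [0,9,0,0,0,0,30],
    [-1,9,0,0,0,0,30],
    [0,9,0,0,0,0,30],
    [0,6,0,0,0,0,30],
  ],
)

```text
t: 7.5
eef_pos: [0.5952, 0.3324, 0.0561]
orientation: [0.704, 0.71, 0.0, -0.0]
wrist_force: [-0.4, -0.8, 0.4]
width: 0.03
```

```bash
python3 look.py 4 wrist scene
```

```text
7.5 [0.5951832  0.33240172 0.05614314] [ 0.704  0.71   0.    -0.   ] [-0.39 -0.76  0.37]
wrist puck 0.95 327 192 [0.5942 0.3654 0.055 ]
wrist zero_key_top 0.67 177 359 [0.5099 0.2628 0.035 ]
wrist pan_center 0.7 329 364 [0.5954 0.2781 0.055 ]
scene puck 0.78 298 216 [0.5954 0.3611 0.055 ]
scene pad_center 0.55 297 214 [0.6044 0.3602 0.055 ]
scene pan_center 0.77 327 206 [0.5961 0.2817 0.055 ]
```

View pics/wrist4.png

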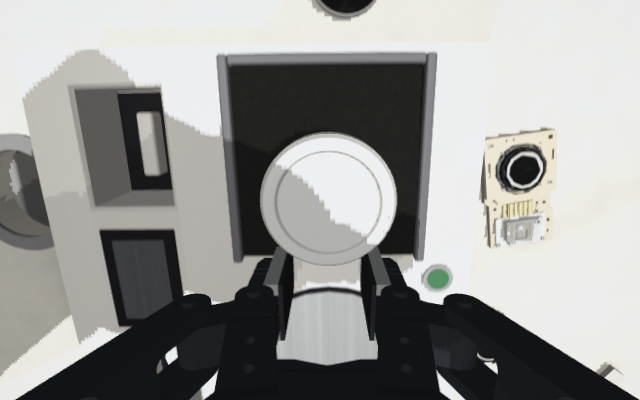

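View pics/scene4.png

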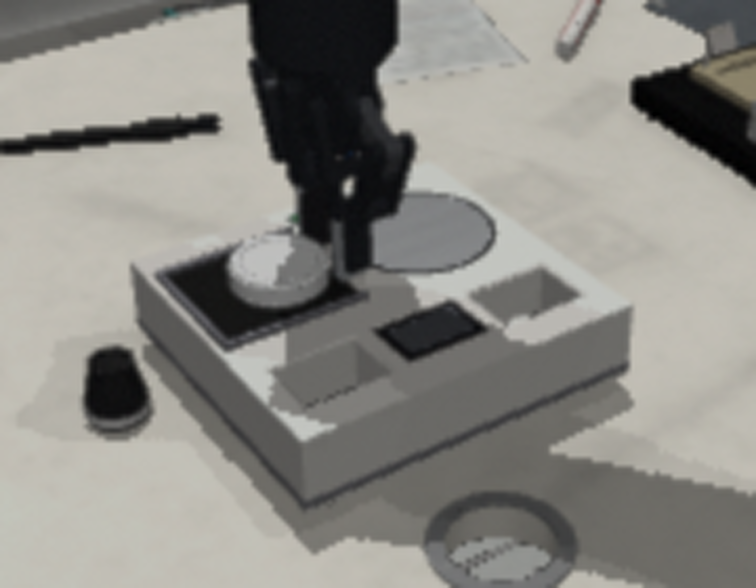

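drive_tool(
  moves=[
    [0,4,0,0,0,0,30],
    [0,4,0,0,0,0,30],
    [0,0,0,0,0,0,30],
    [0,-6,0,0,0,0,30],
    [0,-12,0,0,0,0,30],
    [0,-20,10,0,0,0,20],
    [0,-25,30,0,0,0,10],
    [-10,-15,45,0,0,0,0],
  ],
)

```text
t: 8.8
eef_pos: [0.5857, 0.2547, 0.1388]
orientation: [0.707, 0.708, -0.004, 0.001]
wrist_force: [0.0, 0.3, 0.4]
width: -0.0001
```

```bash
python3 look.py 5 wrist scene
```

```text
8.8 [0.58573474 0.25465708 0.13882382] [ 0.707  0.708 -0.004  0.001] [0.04 0.3  0.38]
wrist puck 0.72 344 19 [0.5943 0.3725 0.055 ]
wrist zero_key_top 0.84 228 188 [0.512  0.2654 0.035 ]
wrist pan_center 0.55 346 179 [0.5968 0.2763 0.055 ]
scene puck 0.78 294 217 [0.5979 0.3706 0.055 ]
scene pad_center 0.92 295 217 [0.5954 0.3687 0.055 ]
scene pan_center 0.98 330 206 [0.5945 0.2755 0.055 ]
```

View pics/wrist5.png

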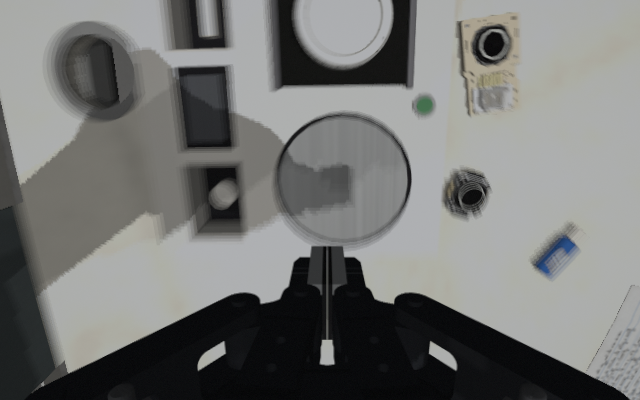

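drive_tool(
  moves=[
    [-10,0,0,0,0,8,0],
    [-10,0,0,0,0,8,0],
    [-10,0,0,0,0,8,0],
    [-10,0,0,0,0,8,0],
    [-10,0,0,0,0,8,0],
    [-10,0,0,0,0,8,0],
    [-10,8,0,0,0,8,0],
    [0,0,0,0,0,8,0],
  ],
)

```text
t: 10.1
eef_pos: [0.5135, 0.2706, 0.1408]
orientation: [0.217, 0.976, 0.0, -0.001]
wrist_force: [0.3, 0.7, 0.6]
width: -0.0001
```

drive_tool(
  moves=[
    [0,0,-10,0,0,8.5,0],
    [0,0,-10,0,0,8.5,0],
    [0,0,-10,0,0,8.5,0],
    [0,0,0,0,0,0,0],
    [0,0,0,0,0,0,0],
    [0,0,0,0,0,0,0],
  ],
)

```text
t: 10.7
eef_pos: [0.5157, 0.2694, 0.1116]
orientation: [0.002, 1.0, 0.0, 0.0]
wrist_force: [-0.6, 0.6, -0.1]
width: -0.0003
```

```bash
python3 look.py 6 wrist side scene; python3 -c "
from h import *
print(bot.sense()['eef_pos'],bot.sense()['joints'].round(2))"
```

```text
10.7 [0.51567299 0.26944341 0.11155907] [0.002 1.    0.    0.   ] [-0.56  0.55 -0.06]
wrist puck 0.82 478 336 [0.5946 0.3705 0.055 ]
wrist zero_key_top 0.67 315 206 [0.5087 0.2613 0.035 ]
wrist pan_center 0.97 337 337 [0.5941 0.2758 0.055 ]
side puck 0.59 322 190 [0.5924 0.3701 0.055 ]
side zero_key_top 0.54 277 236 [0.5047 0.2742 0.035 ]
side pad_center 0.75 319 187 [0.5874 0.3787 0.055 ]
side pan_center 0.56 326 227 [0.5903 0.2692 0.055 ]
scene puck 0.78 294 217 [0.5987 0.3697 0.055 ]
scene pad_center 0.65 295 218 [0.5921 0.3702 0.055 ]
scene pan_center 0.89 328 206 [0.5963 0.2805 0.055 ]
[0.51548416 0.26891243 0.1110778 ] [-0.01  0.81 -0.89  1.74  0.75  0.96  0.37]
```

View pics/wrist6.png

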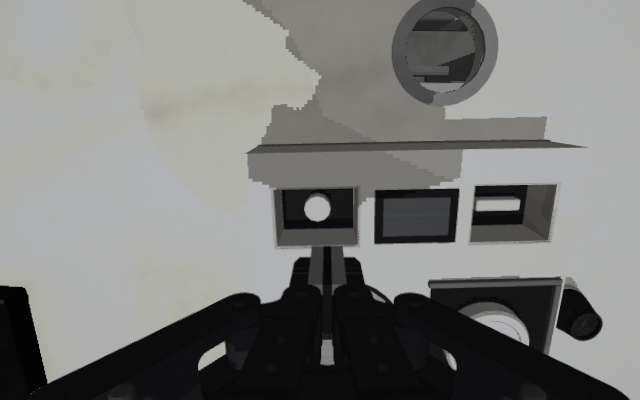

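View pics/side6.png

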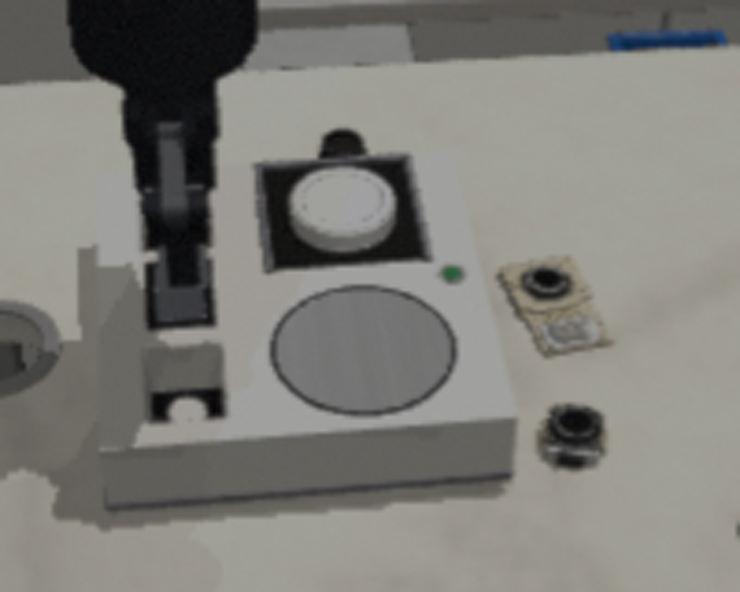

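Run:
```python
from h import *
s=bot.snapshot("wrist"); cv2.imwrite("pics/w7.png",cv2.resize(s["pixels"][170:270,240:380],None,fx=5,fy=5,interpolation=cv2.INTER_CUBIC))
p=bot.sense()["eef_pos"];print(p)
c=[at_z(s,u,v,.055) for u,v in [(272,187),(358,186),(359,246),(275,248)]]
print(np.round(c,4),np.mean(c,0)); print(at_z(s,317,208,.035)); print(proj(s,p))
```

```text
[0.51550349 0.26892086 0.1110947 ]
[[0.4912 0.2365 0.055 ]
 [0.4907 0.2868 0.055 ]
 [0.5284 0.2882 0.055 ]
 [0.5296 0.2366 0.055 ]] [0.50997838 0.26203706 0.055     ]
[0.50987947 0.26210189 0.035     ]
[327.6777105  267.57274368]
```

View pics/w7.png

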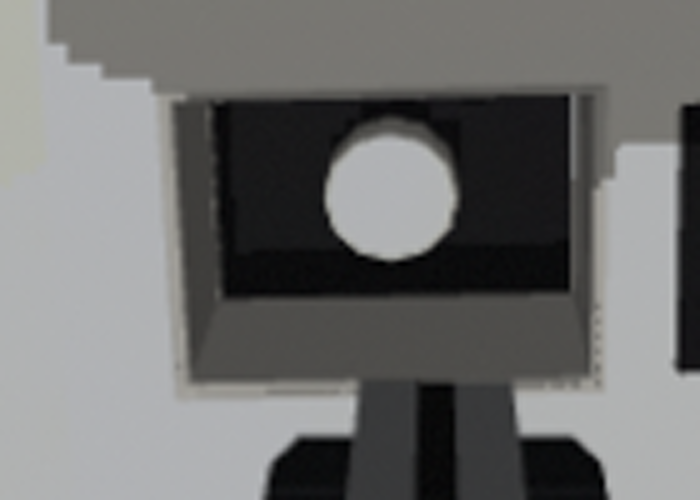

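drive_tool(
  moves=[
    [-4,-7,-10,0,0,0,0],
    [0,0,-20,0,0,0,0],
    [0,0,-20,0,0,0,0],
    [0,0,0,0,0,0,0],
    [0,0,0,0,0,0,0],
  ],
)

```text
t: 12.0
eef_pos: [0.5111, 0.2616, 0.0608]
orientation: [0.001, 1.0, -0.0, -0.001]
wrist_force: [0.7, -0.5, 0.2]
width: -0.0002
```

```bash
python3 look.py 8 wrist side scene; python3 -c "
from h import *
print(bot.sense()['eef_pos'])"
```

```text
12.0 [0.51109561 0.26159911 0.06078343] [ 0.001  1.    -0.    -0.001] [ 0.7  -0.46  0.19]
wrist zero_key_top 0.6 329 244 [0.5103 0.2621 0.035 ]
side puck 0.79 324 193 [0.5967 0.3615 0.055 ]
side zero_key_top 0.37 279 240 [0.5073 0.2655 0.035 ]
side pad_center 0.57 318 186 [0.5874 0.383  0.055 ]
side pan_center 0.82 327 226 [0.5934 0.2712 0.055 ]
scene puck 0.58 295 217 [0.5977 0.3682 0.055 ]
scene pan_center 0.8 329 203 [0.6067 0.2719 0.055 ]
[0.51148743 0.26195536 0.06110462]
```

View pics/wrist8.png

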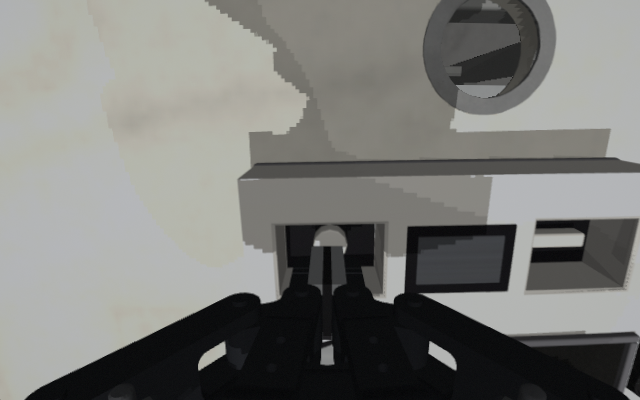

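View pics/side8.png

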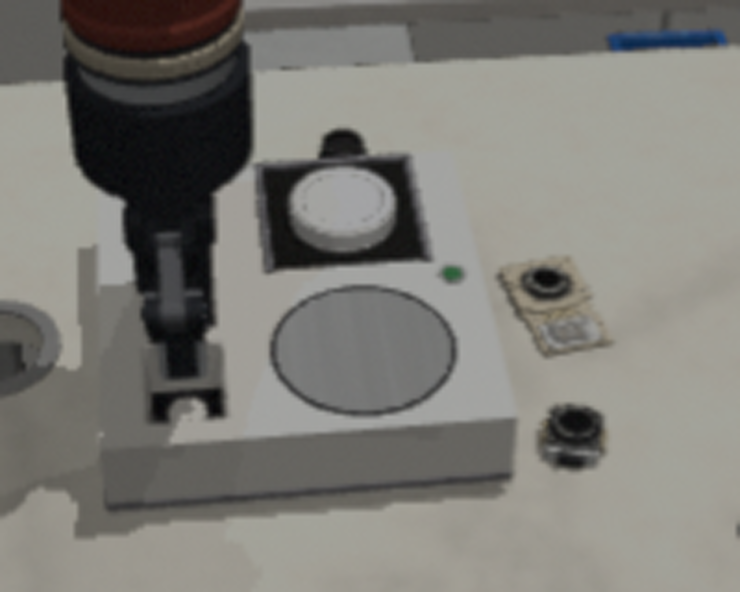

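View pics/scene8.png

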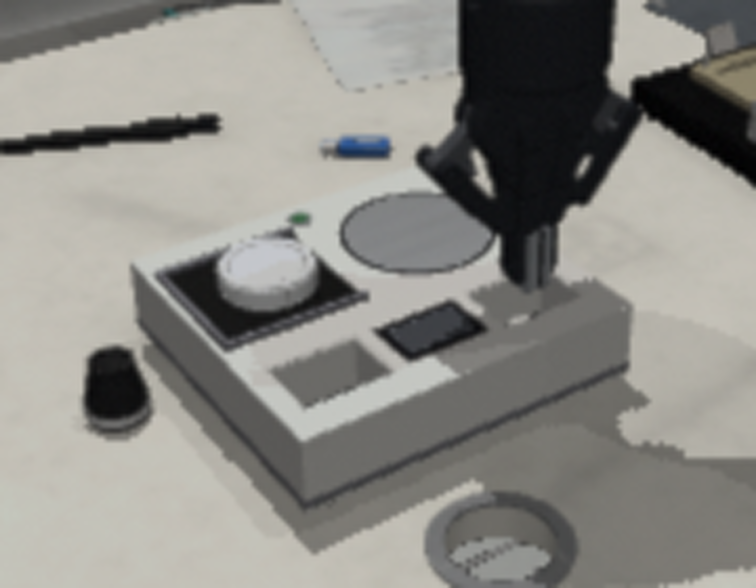

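drive_tool(
  moves=[
    [0,0,-10,0,0,0,0],
    [0,0,-8,0,0,0,0],
    [0,0,-4,0,0,0,0],
    [0,0,0,0,0,0,0],
    [0,0,-2,0,0,0,0],
    [0,0,-1,0,0,0,0],
    [0,0,-1,0,0,0,0],
    [0,0,0,0,0,0,0],
  ],
)

```text
t: 13.55
eef_pos: [0.5116, 0.2621, 0.0353]
orientation: [0.001, 1.0, 0.0, 0.0]
wrist_force: [-0.4, 0.1, -0.2]
width: -0.0
```

drive_tool(
  moves=[
    [0,0,-1,0,0,0,0],
    [0,0,-1,0,0,0,0],
    [0,0,-1,0,0,0,0],
    [0,0,0,0,0,0,0],
  ],
)

```text
t: 13.95
eef_pos: [0.5117, 0.2621, 0.0323]
orientation: [0.001, 1.0, 0.0, 0.0]
wrist_force: [-0.3, -0.6, 3.2]
width: 0.0001
```

drive_tool(
  moves=[
    [0,0,-1,0,0,0,0],
    [0,0,-1,0,0,0,0],
    [0,0,0,0,0,0,0],
  ],
)

```text
t: 14.25
eef_pos: [0.5116, 0.2621, 0.0303]
orientation: [0.001, 1.0, 0.0, 0.0]
wrist_force: [-0.2, 0.3, 3.8]
width: 0.0002
```

drive_tool(
  moves=[
    [0,0,-1,0,0,0,0],
    [0,0,-0.5,0,0,0,0],
    [0,0,0,0,0,0,0],
  ],
)

```text
t: 14.55
eef_pos: [0.5117, 0.2621, 0.03]
orientation: [0.001, 1.0, -0.0, 0.001]
wrist_force: [-1.1, -2.4, 10.9]
width: -0.0004
```

drive_tool(
  moves=[
    [0,0,0,0,0,0,0],
    [0,0,0,0,0,0,0],
    [0,0,0,0,0,0,0],
    [0,0,0,0,0,0,0],
    [0,0,0,0,0,0,0],
    [0,0,0,0,0,0,0],
    [0,0,0,0,0,0,0],
    [0,0,0,0,0,0,0],
  ],
)

```text
t: 15.35
eef_pos: [0.5117, 0.2621, 0.03]
orientation: [0.001, 1.0, -0.0, 0.001]
wrist_force: [-1.5, -2.1, 11.0]
width: 0.0002
```

drive_tool(
  moves=[
    [0,0,3,0,0,0,0],
    [0,0,4,0,0,0,0],
    [0,0,10,0,0,0,0],
    [0,0,20,0,0,0,0],
    [0,0,30,0,0,0,0],
    [-5,0,40,0,0,0,0],
    [-10,0,40,0,0,0,0],
    [-15,-10,20,0,0,0,0],
  ],
)

```text
t: 16.15
eef_pos: [0.4819, 0.2546, 0.1993]
orientation: [0.0, 1.0, 0.003, 0.002]
wrist_force: [-1.2, -0.3, -0.2]
width: -0.0004
```

drive_tool(
  moves=[
    [-20,-40,0,0,0,0,0],
    [-20,-40,0,0,0,0,0],
    [-10,-40,0,0,0,0,0],
    [0,0,0,0,0,0,0],
    [0,0,0,0,0,0,0],
    [0,0,0,0,0,0,0],
  ],
)

```text
t: 16.75
eef_pos: [0.4318, 0.1331, 0.196]
orientation: [0.001, 1.0, 0.001, 0.0]
wrist_force: [-0.0, 0.0, -0.4]
width: 0.0001
```

```bash
python3 look.py 9 wrist side scene
```

```text
16.75 [0.43182221 0.13313834 0.19602487] [0.001 1.    0.001 0.   ] [-0.01  0.   -0.39]
wrist puck 0.87 566 350 [0.5927 0.3698 0.055 ]
wrist zero_key_top 0.75 460 267 [0.5109 0.2614 0.035 ]
side puck 0.87 322 192 [0.5931 0.3626 0.055 ]
side zero_key_top 0.47 280 237 [0.5097 0.272  0.035 ]
side pad_center 0.84 320 189 [0.5897 0.3737 0.055 ]
side pan_center 0.85 328 228 [0.5947 0.2661 0.055 ]
scene puck 0.69 294 217 [0.5976 0.3695 0.055 ]
scene pad_center 0.62 293 219 [0.5908 0.3776 0.055 ]
scene pan_center 0.55 331 204 [0.6003 0.2689 0.055 ]
```

View pics/side9.png

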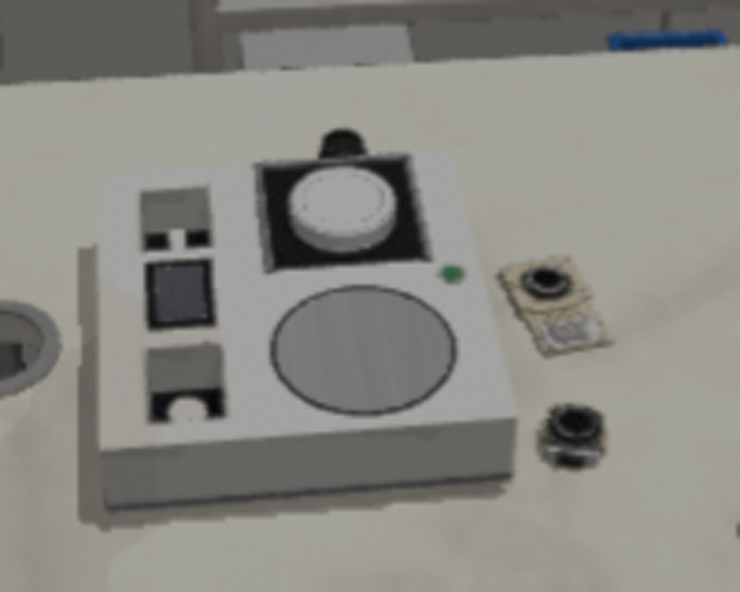

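View pics/scene9.png

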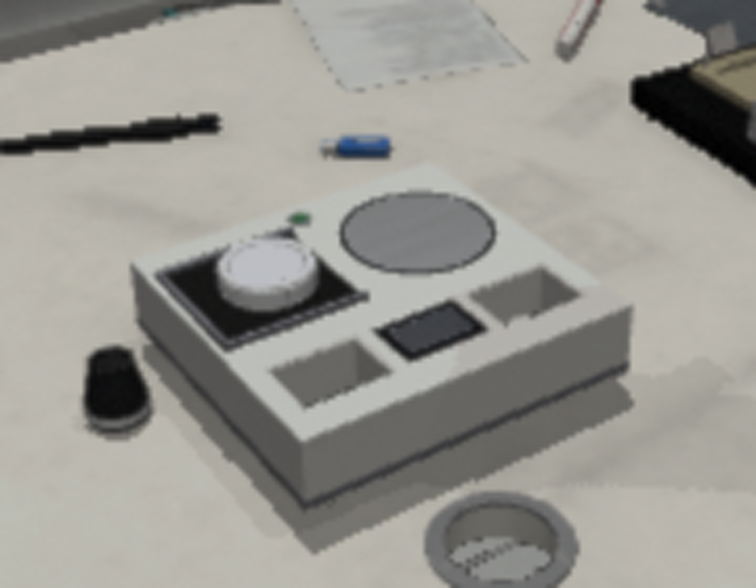

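Both pictures show the puck lying flat inside the lips of the dark pad, at about (341, 207) in the side crop. The pan is empty, the round key is back up at about (187, 408), and the loose parts are where they were. The arm is clear, so I'm handing in.

```bash
python3 -c "
from cell import bot
print(bot.finish_job()); print(bot.sense()['t'])"
```

```text
the job is handed in; nothing more can be done
None
the job is handed in; nothing more can be done
```

The balance is zeroed as asked, and the job was handed in after about 17 s of the 48 s allowed.

- **Puck:** I slid it with two slightly open fingers from the pan onto the rubber pad, without lifting or tipping it. In the last pictures it lies flat inside the lips, about at the pad's middle, and the pan is empty. The cameras put its middle at y = 0.363 to 0.370, against about 0.371 for the pad. That is within their accuracy.
- **Round key:** With the shut fingertips in the right-hand well, I pressed until the key met its stop. The tip stopped at z = 0.030 with 11 N on the wrist, and I held it there for at least 0.8 s. I then released it and moved clear, and the last picture shows it back up.
- **Left alone:** The fingers never went near the bar-shaped key. The joystick unit, board and loupe look unmoved.

No check failed. The networks' marks for the keys and the pad from the side camera were up to about 12 mm off, so for the round key I relied on the wrist camera and a pose fitted to the case corners. Key travel was judged from tip height and force, as it isn't read out directly.

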